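# Chase the fouled thread of a shower-pole foot with a tap and T-wrench

### The arm

A 7-joint arm with a two-finger parallel gripper is mounted at the origin on the work surface. World frame = base frame: x ahead of the robot, y to its left, z up, the work surface at z = 0. Lengths are in m, angles in rad, forces in N, time in s.
With the tool pointing down it reaches from about 0.425 to 0.925 m from the base axis. Payload 6.8 kg.
Tool frame: the origin (TCP) lies on the centre line of the jaws, within the pads' length; the fingertips stand 11 mm ahead of it and the grasp point (between the pads) lies 8 mm behind it; z points along the fingers, y is the direction in which the jaws open and shut (so a half turn about z gives the same grasp; the last joint's range is limited). The gripper opens to 85 mm and grips with 20 to 120 N. Pads are 22 mm wide; open, the fingers measure 114 mm over their backs; the gripper's body (76 mm by 85 mm) begins 54 mm behind the grasp point. The pads swing forward as they close: fully open they stand 13 mm farther back than shut.
Start: joints at [1.178, 0.477, 0.022, 1.555, -0.011, 1.109, -0.083], TCP at [0.19, -0.648, 0.242] pointing down, gripper open.
Joint ranges: [-2.96, 2.96], [-0.34, 2.1], [-1.41, 1.46], [0.24, 2.44], [-1.37, 4.51], [0.17, 1.92], [-2.96, 2.96]. Speed limits (rad/s): [2.39, 2.39, 3.14, 3.14, 3.14, 3.14, 3.14].

### API

Orientations are given as a rotation vector (axis times angle).
In Python, from bench import r gives the robot as it stands.
- The arm moves only by the tool send_rows, never from a script. Its argument "deltas" is a list of rows, each a list of 7 numbers: the opening, from 0 (shut) to 1 (fully open), then the shift along the tool's x, y, z as a fraction of full scale, then the turn, a rotation vector about the tool's x, y, z as a fraction of full scale. In form: [[hand, x, y, z, ax, ay, az], ...]. A call has 1 to 20 rows; each row is the pose to reach, as a shift and turn from the pose commanded when the call began, along the tool's axes at that moment, turning the shorter way round; what a row does not reach only later rows make up. Full scale, the value 1, is 150 mm for a shift and 180 degrees for a turn. A row lasts 1/12 s, in which the tool goes at most 41.7 mm and 7.16 degrees, less where a joint would pass 70% of its speed; a pose out of reach is approached as far as the arm can. A call with a number of a shift or a turn outside -1 to 1 is refused whole. A call with a gripper value outside its range is refused whole. The fingers move at their own pace and stop on an object; "squeeze" is the grip in N (left out, the last holds). Time passes only in rows, so rows that repeat a pose let the fingers close. It gives the time, the measured TCP pose, the force and the opening at its end, in the units of the state.
- r.get_obs(): the state, without advancing time (a new reading comes with each control period).
- r.grab_frame(name): name is "side" or "top" or "wrist"; returns a dict with "pixels" (420x560x3 uint8, red, green, blue), "camera_matrix" (3x3 intrinsics, pixels), "rvec" (rotation vector, rad) and "tvec" (3), from world to camera coordinates, as OpenCV has them. Camera axes: x right, y down, z forward; pixel columns grow to the right and rows downward; lengths in m; the calibration is good to about 2 mm. A picture is of the moment at which its call begins. There is no depth.
- r.hand_in(): hands the job in, once; it reports no verdict.
The state is a dict: "clock": time; "joints": joint angles; "qvel": joint speeds; "tau": joint torques, N m; "tcp_pos": TCP position; "orientation": TCP orientation; "contact_force": force on the tool from outside, world axes, zero at the start; "moment": the same for the moment, N m; "grip_width": finger opening in m.
Only numpy, scipy, OpenCV 4.12 (cv2) and the standard library are available. Lean on these libraries where they do the work, as an engineer would, in place of code of your own. Each camera call takes 0.05 s, during which the arm holds its last target. There are 200 camera calls.

### The job

Fit the T-handle wrench onto the square of the tap that stands started in the shower-rod end, and clear the limed-up thread properly: half a turn clockwise, a quarter turn back, another half turn clockwise and a quarter back, then clockwise once more until you feel the tap bear on the bottom. Stop gently there, for forcing it would wrench the brass insert loose in its plastic boss. Leave the tap there with the wrench standing on it, let go, and leave the toiletries where they are.

Things in the scene. Friction and masses are not known exactly. Their poses are not given: they have to be found in the camera images.
- wrench: Loose steel T-handle socket wrench, about 250 g, standing upright at the start. Origin: centre of its underside, which is the mouth of the socket; z up. From below: square collar 28 x 28 x 24 mm with a 13.2 mm square socket, 18 mm deep, sides along x and y; round stem 10 mm thick from 24 to 50 mm height; horizontal handle bar along x, 90 mm long, 12 mm wide (y), 14 mm high, from 50 to 64 mm height, dark with red end bands.
- wrench_bar (a point): Middle of the wrench's handle bar, 57 mm above the socket mouth: the place to grip, across the 12 mm width. Axes as wrench.
- tap_shoulder (a point): On the tap's vertical axis, at the foot of its drive square, about 88 mm above the ledge. The square, 12 mm wide, 13 mm high, sides along this point's x and y, has a 3 mm cone on top; below is the round shank, 16 mm thick, whose shoulder carries the wrench: seated, the socket mouth lies at this point. It fits in any of four quarter-turn positions, with 0.1 rad of play either way. Axes turn with the tap.
- rod_end: White plastic shower-pole foot screwed to the ledge, fixed. Origin: centre of its underside, under the tap's axis. Flange 84 mm across, 8 mm thick; boss 41 mm across, 42 mm high, with a brass M20 threaded insert. The tap sinks 2.5 mm per turn.
- cut (a joint): How far the tap has cleared the fouled thread: its deepest angle so far, rad, clockwise from above; 0 to 0.2 at the start, grows only while the tap bites forward into fouled thread (about 0.25 N m), never falls when it is turned back. Reads 5.45 at most; the last threads, a little stiffer (0.3 N m), are not counted: the tap bottoms in the blind insert 0.05 to 0.4 rad further on. Nothing shows it, the turning moment just climbs steeply: above 0.45 N m it is certain.
- tap (a joint): Angle of the tap relative to its deepest point so far, rad: 0 to -0.12 at the start, 0 while biting forward, -1.57 when backed off a quarter turn counter-clockwise; turns lightly (0.05 N m) in cleared thread, down to -2.8.
- insert (a joint): Twist of the brass insert in the plastic boss, rad, clockwise, 0 at rest. It gives elastically, 0.125 rad per N m of moment on the tap, and breaks loose at 0.12 rad (about 0.95 N m).
- cologne: Amber glass cologne bottle, 62 x 34 mm, 96 mm tall with its steel twist cap; origin under its centre. Leave alone.
- owl_dish: Blue ceramic owl-shaped soap dish with a soap, about 160 x 106 mm, 25 mm high; origin under the round bowl's centre, head towards its +x. Leave alone.
- hairbrush: Small wooden hairbrush, bristles up, 175 mm long, 46 mm wide, 27 mm high; origin on its underside where handle (to -x) meets head (to +x). Leave alone.
- brush_case: Grey plastic toothbrush case, 28 x 200 x 20 mm, long along its y; origin under its centre. Leave alone.

How it is judged:
On the way, in this order (a step that is already met when the one before it is completed fails the run):
1. the wrench is seated square on the tap (horizontal distance between wrench and tap_shoulder below 0.003 m and z of wrench in the frame of tap_shoulder below 0.0035 m and angle between wrench's own z axis and vertical below 0.12 rad and value of joint cut below 1.2 rad), for 0.1 s.
2. with the wrench, the tap is turned about half a turn clockwise (horizontal distance between wrench and tap_shoulder below 0.003 m and z of wrench in the frame of tap_shoulder below 0.0035 m and angle between wrench's own z axis and vertical below 0.12 rad and value of joint cut between 2.6 and 4.1 rad), for 0.05 s.
3. then, not having gone further, about a quarter turn back (horizontal distance between wrench and tap_shoulder below 0.003 m and z of wrench in the frame of tap_shoulder below 0.0035 m and angle between wrench's own z axis and vertical below 0.12 rad and value of joint tap between -2.1 and -1.1 rad and value of joint cut below 4.1 rad), for 0.05 s.
4. another half turn clockwise (horizontal distance between wrench and tap_shoulder below 0.003 m and z of wrench in the frame of tap_shoulder below 0.0035 m and angle between wrench's own z axis and vertical below 0.12 rad and value of joint cut between 4.15 and 5.4 rad), for 0.05 s.
5. and, not having gone further, a quarter back (horizontal distance between wrench and tap_shoulder below 0.003 m and z of wrench in the frame of tap_shoulder below 0.0035 m and angle between wrench's own z axis and vertical below 0.12 rad and value of joint tap between -2.1 and -1.1 rad and value of joint cut below 5.4 rad), for 0.05 s.
6. clockwise again until the tap bears on the bottom (moment over 0.4 N m) (horizontal distance between wrench and tap_shoulder below 0.003 m and z of wrench in the frame of tap_shoulder below 0.0035 m and angle between wrench's own z axis and vertical below 0.12 rad and value of joint cut above 5.4 rad and value of joint insert above 0.05 rad), for 0.05 s.
At the end, for the whole second after the job is handed in: The tap, having borne on the bottom, is not backed off more than 0.4 rad, the insert is unloaded (within 0.03 rad), and the released wrench stands at rest on the tap: mouth within 3 mm of the axis and 3.5 mm of the shoulder, tilted less than 0.12 rad (horizontal distance between wrench and tap_shoulder below 0.003 m and z of wrench in the frame of tap_shoulder below 0.0035 m and angle between wrench's own z axis and vertical below 0.12 rad and value of joint cut above 5.4 rad and value of joint tap above -0.4 rad and linear speed of wrench below 0.02 m/s and value of joint insert between -0.03 and 0.03 rad and contact force between the fingers and wrench below 0.1 N); the robot touches nothing.
It fails at once if the brass insert is wrenched loose in the boss (0.12 rad) (value of joint insert above 0.12 rad or value of joint insert below -0.12 rad).
It fails at once if the tap is backed out much more than a quarter turn (value of joint tap below -2.4 rad).
It fails at once if the wrench falls over (angle between wrench's own z axis and vertical above 0.7 rad).
It fails at once if a toiletry is shifted by more than 20 mm (distance of any of cologne, owl_dish, hairbrush, brush_case from where it was at the start of the episode above 0.02 m).
It also fails if it takes over 72 s, if anything falls off the work surface, if the arm or the gripper's body presses on something with over 40 N, if the wrist force passes 120 N, or if a joint passes its speed limit or range.

## Working session

There is one attempt and no reset: what is moved stays moved. The work goes in short steps, Python scripts to look and compute and a tool call to move; the robot and the scene stay as the last step left them, time stands still between calls to the robot, and variables do not carry over. Pictures are saved under pics/ and viewed, about 8 in all and at most 12, crops included, and the job is handed in when it is done.

Besides the shell and the picture viewer there is one more tool, called after "Emit:" by a JSON object that holds its "op" and its "data", one argument or row to a line. send_rows: Moves the arm, as the interface text tells. Shift numbers are shares of 150 mm and turn numbers shares of 180 degrees, none past 1 either way. Its arguments: {"type":"object","properties":{"deltas":{"type":"array","items":{"type":"array","items":{"type":"number"}}},"squeeze":{"type":"number"}},"required":["deltas"]}

```bash
ls; mkdir -p pics
cat > h.py <<'E'
import numpy as np,cv2
from scipy.spatial.transform import Rotation as R
from bench import r
def snap(n,f):
    d=r.grab_frame(n); cv2.imwrite('pics/'+f+'.png',d['pixels'][:,:,::-1]); np.savez('pics/'+f+'.npz',**{k:np.array(v) for k,v in d.items()}); return d
def ray(f,u,v,z):
    d=np.load('pics/'+f+'.npz'); K=d['camera_matrix'];Rm=R.from_rotvec(d['rvec'].ravel()).as_matrix();t=d['tvec'].ravel()
    c=-Rm.T@t; w=Rm.T@np.linalg.inv(K)@[u,v,1]; return c+w*(z-c[2])/w[2]
def proj(f,P):
    d=np.load('pics/'+f+'.npz'); return cv2.projectPoints(np.array(P,float).reshape(-1,3),d['rvec'].ravel(),d['tvec'].ravel(),d['camera_matrix'],None)[0].reshape(-1,2)
def st():
    o=r.get_obs(); print({k:np.round(o[k],4).tolist() for k in o if k not in('qvel','tau')}); return o
E
python3 - <<'E'
from h import *
import cv2
a=snap('top','top0')['pixels'];b=snap('side','side0')['pixels']
o=st(); print(R.from_rotvec(o['orientation']).as_matrix().round(3))
E
```

```text
pics
{'clock': 0.1, 'joints': [1.1779, 0.4777, 0.0223, 1.5563, -0.0115, 1.1093, -0.0831], 'tcp_pos': [0.1895, -0.6473, 0.2414], 'orientation': [-3.1082, -0.4456, 0.0005], 'contact_force': [-0.1788, 0.1019, -0.4802], 'moment': [0.0198, -0.0063, -0.0349], 'grip_width': 0.0857}
[[ 0.96   0.281 -0.001]
 [ 0.281 -0.96   0.002]
 [-0.    -0.002 -1.   ]]
```

View pics/top0.png

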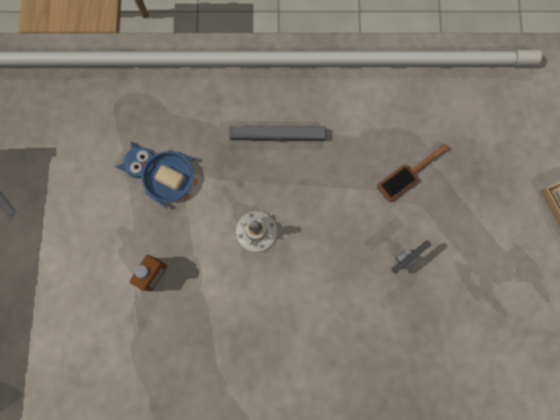

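View pics/side0.png

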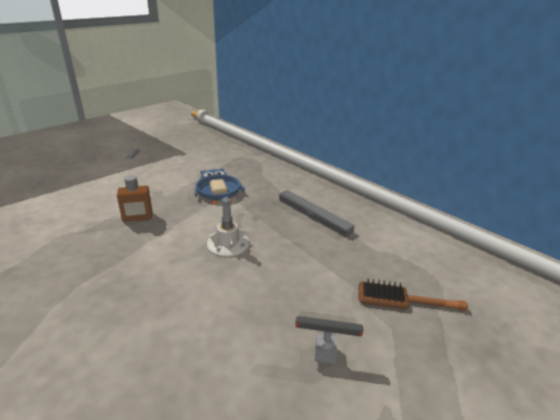

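The top view shows the wrench bar running from about (394,270) to (430,243), with the tap tip near (257,226). The side view shows the bar from (297,321) to (361,329) and the tap tip at (226,200).

Run:
```python
from h import *
e1=ray('top0',394,270,.057);e2=ray('top0',430,243,.057)
print('bar top',e1,e2,(e1+e2)/2,np.linalg.norm(e1-e2),np.degrees(np.arctan2(*(e2-e1)[1::-1])))
f1=ray('side0',297,321,.057);f2=ray('side0',361,329,.057);print('bar side',f1,f2,(f1+f2)/2)
for z in(0,.09,.104): print(z,ray('top0',257,231,z))
print(ray('top0',257,226,.104),ray('side0',226,200,.104))
for n,p in dict(case=(278,132),brush=(398,183),bowl=(168,177),col=(148,272)).items(): print(n,ray('top0',*p,.02))
im=cv2.imread('pics/top0.png');c=np.hstack([cv2.resize(im[215:285,375:445],(400,400),interpolation=2),cv2.resize(im[195:265,222:292],(400,400),interpolation=2)])
cv2.imwrite('pics/c0.png',c)
```

```text
bar top [ 0.47580052 -0.21264144  0.057     ] [ 0.52663707 -0.28420795  0.057     ] [ 0.50121879 -0.2484247   0.057     ] 0.08778451388684302 -54.612299060985364
bar side [ 0.47533068 -0.21417489  0.057     ] [ 0.52821919 -0.28126977  0.057     ] [ 0.50177493 -0.24772233  0.057     ]
0 [0.56045628 0.04881183 0.        ]
0.09 [0.54739573 0.04539892 0.09      ]
0.104 [0.54536409 0.04486803 0.104     ]
[0.55458788 0.04487439 0.104     ] [0.55437688 0.03998434 0.104     ]
case [0.76324833 0.00492335 0.02      ]
brush [ 0.6537387  -0.23763049  0.02      ]
bowl [0.66906142 0.22801353 0.02      ]
col [0.47829124 0.26068327 0.02      ]
```

View pics/c0.png

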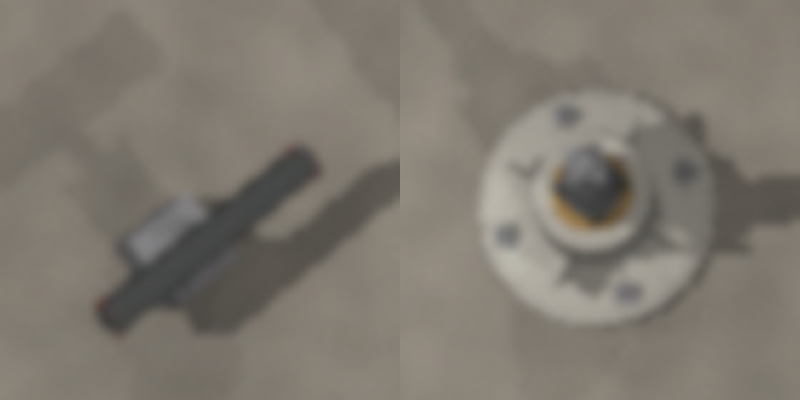

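Emit:
{"op": "send_rows", "data": {
  "deltas": [
    [1, 1, -0.72, 0, 0, 0, 0],
    [1, 1, -0.72, 0, 0, 0, 0],
    [1, 1, -0.72, 0, 0, 0, 0],
    [1, 1, -0.72, 0, 0, 0, 0],
    [1, 1, -0.72, 0, 0, 0, 0],
    [1, 1, -0.72, 0, 0, 0, 0]
  ]
}}

```text
clock: 0.6
tcp_pos: [0.3079, -0.4971, 0.2421]
orientation: [-3.105, -0.459, -0.003]
contact_force: [0.6, 0.1, 0.4]
grip_width: 0.085
```

Emit:
{"op": "send_rows", "data": {
  "deltas": [
    [1, 1, -0.72, 0, 0, 0, 0],
    [1, 1, -0.72, 0, 0, 0, 0],
    [1, 1, -0.72, 0, 0, 0, 0],
    [1, 1, -0.72, 0, 0, 0, 0],
    [1, 1, -0.72, 0, 0, 0, 0],
    [1, 1, -0.72, 0, 0, 0, 0]
  ]
}}

```text
clock: 1.1
tcp_pos: [0.4203, -0.3519, 0.2422]
orientation: [-3.106, -0.458, -0.002]
contact_force: [-0.1, 0.3, 0.1]
grip_width: 0.0852
```

Emit:
{"op": "send_rows", "data": {
  "deltas": [
    [1, 0.74, -0.53, 0.3, 0, 0, -0.606],
    [1, 0.74, -0.53, 0.3, 0, 0, -0.606],
    [1, 0.74, -0.53, 0.3, 0, 0, -0.606],
    [1, 0.74, -0.53, 0.3, 0, 0, -0.606],
    [1, 0.74, -0.53, 0.3, 0, 0, -0.606],
    [1, 0.74, -0.53, 0.3, 0, 0, -0.606],
    [1, 0.74, -0.53, 0.3, 0, 0, -0.606],
    [1, 0.74, -0.53, 0.3, 0, 0, -0.606],
    [1, 0.74, -0.53, 0.3, 0, 0, -0.606],
    [1, 0.74, -0.53, 0.3, 0, 0, -0.606],
    [1, 0.74, -0.53, 0.3, 0, 0, -0.606],
    [1, 0.74, -0.53, 0.3, 0, 0, -0.606],
    [1, 0.74, -0.53, 0.3, 0, 0, -0.606],
    [1, 0.74, -0.53, 0.3, 0, 0, -0.606],
    [1, 0.74, -0.53, 0.3, 0, 0, -0.606],
    [1, 0.74, -0.53, 0.3, 0, 0, -0.606],
    [1, 0.74, -0.53, 0.3, 0, 0, -0.606]
  ]
}}

```text
clock: 2.52
tcp_pos: [0.5001, -0.2509, 0.1968]
orientation: [-1.443, -2.79, 0.001]
contact_force: [-0.4, -0.1, -0.3]
grip_width: 0.0852
```

```bash
cat >> h.py <<'E'
def to(x,y,z,psi):
    "units needed to reach tcp x,y,z with tool-y at psi deg, tool down"
    o=st(); M=R.from_rotvec(o['orientation']); c=np.radians(psi); yy=np.array([np.cos(c),np.sin(c),0]); zz=np.array([0,0,-1.])
    T=R.from_matrix(np.c_[np.cross(yy,zz),yy,zz]); d=M.as_matrix().T@(np.array([x,y,z])-o['tcp_pos'])/.15
    t=(M.inv()*T).as_rotvec()/np.pi; my=M.as_matrix()[:,1]
    print('psi',np.degrees(np.arctan2(my[1],my[0])).round(2),'shift',d.round(4),'turn',t.round(4))
E
python3 - <<'E'
from h import *
snap('wrist','w1'); to(.5015,-.248,.049,35.4)
print(proj('w1',[[.5015,-.248,.064]]))
E
```

```text
{'clock': 2.5667, 'joints': [0.7907, 0.3916, -0.5494, 1.8514, 0.2451, 0.9666, 0.7486], 'tcp_pos': [0.5002, -0.2506, 0.1968], 'orientation': [-1.4457, -2.7884, 0.0009], 'contact_force': [-0.0569, -0.1623, 0.7933], 'moment': [-0.0119, -0.0137, -0.0404], 'grip_width': 0.0856}
psi 35.19 shift [0.0091 0.0179 0.9856] turn [-0.0003 -0.0001 -0.0012]
[[287.3604805  202.88425588]]
```

View pics/w1.png

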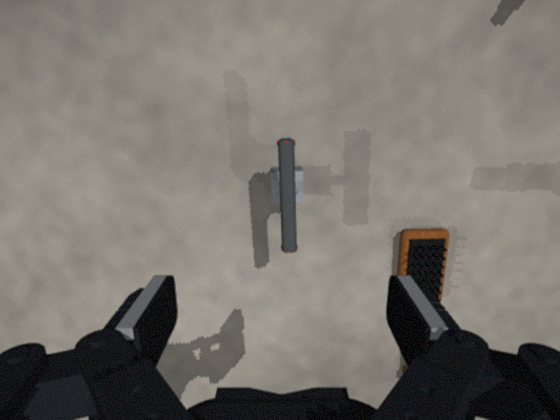

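The wrist view shows the bar running from (286,142) to (289,249), and the hairbrush is well clear to the right.

Run:
```python
from h import *
a=ray('w1',286,141,.062);b=ray('w1',289,250,.062);m=(a+b)/2;d=a-b
print(a,b,m,np.linalg.norm(d),np.degrees(np.arctan2(d[1],d[0])))
to(m[0],m[1],.049,35.4)
```

```text
[ 0.47377852 -0.21090256  0.062     ] [ 0.52568926 -0.27951389  0.062     ] [ 0.49973389 -0.24520823  0.062     ] 0.08603626937057066 127.11083285391042
{'clock': 2.5667, 'joints': [0.7907, 0.3916, -0.5494, 1.8514, 0.2451, 0.9666, 0.7486], 'tcp_pos': [0.5002, -0.2506, 0.1968], 'orientation': [-1.4457, -2.7884, 0.0009], 'contact_force': [-0.0569, -0.1623, 0.7933], 'moment': [-0.0119, -0.0137, -0.0404], 'grip_width': 0.0856}
psi 35.19 shift [0.0311 0.019  0.9856] turn [-0.0003 -0.0001 -0.0012]
```

Emit:
{"op": "send_rows", "data": {
  "deltas": [
    [0.8, 0.025, 0.019, 0.25, 0, 0, -0.008],
    [0.6, 0.025, 0.019, 0.5, 0, 0, -0.008],
    [0.5, 0.025, 0.019, 0.7, 0, 0, -0.008],
    [0.5, 0.025, 0.019, 0.85, 0, 0, -0.008],
    [0.5, 0.025, 0.019, 0.98, 0, 0, -0.008],
    [0.5, 0.025, 0.019, 0.98, 0, 0, -0.008],
    [0.4, 0.025, 0.019, 0.98, 0, 0, -0.008],
    [0.3, 0.025, 0.019, 0.98, 0, 0, -0.008],
    [0.2, 0.025, 0.019, 0.98, 0, 0, -0.008],
    [0, 0.025, 0.019, 0.98, 0, 0, -0.008],
    [0, 0.025, 0.019, 0.98, 0, 0, -0.008],
    [0, 0.025, 0.019, 0.98, 0, 0, -0.008],
    [0, 0.025, 0.019, 0.98, 0, 0, -0.008],
    [0, 0.025, 0.019, 0.98, 0, 0, -0.008]
  ],
  "squeeze": 100
}}

```text
clock: 3.73
tcp_pos: [0.502, -0.2448, 0.052]
orientation: [1.406, 2.807, -0.001]
contact_force: [-1.7, -1.1, 6.1]
grip_width: 0.01
```

Run:
```python
from h import *
to(.5,-.246,.225,37)
```

```text
{'clock': 3.7333, 'joints': [0.7055, 0.585, -0.4683, 1.9529, 0.4025, 0.6929, 0.6327], 'tcp_pos': [0.502, -0.2448, 0.052], 'orientation': [1.4056, 2.8067, -0.001], 'contact_force': [-1.6529, -1.0655, 6.146], 'moment': [-0.0646, 0.3479, -0.0149], 'grip_width': 0.01}
psi 36.8 shift [-1.1000e-03 -1.4800e-02 -1.1533e+00] turn [ 0.0002  0.0008 -0.0011]
```

Emit:
{"op": "send_rows", "data": {
  "deltas": [
    [0, 0, 0, -0.2, 0, 0, 0],
    [0, 0, 0, -0.4, 0, 0, 0],
    [0, 0, 0, -0.6, 0, 0, 0],
    [0, 0, 0, -0.8, 0, 0, 0],
    [0, 0, 0, -1, 0, 0, 0],
    [0, 0, 0, -1, 0, 0, 0],
    [0, 0.44, 0.71, -1, 0, 0, 0],
    [0, 0.44, 0.71, -1, 0, 0, 0],
    [0, 0.44, 0.71, -1, 0, 0, 0],
    [0, 0.44, 0.71, -1, 0, 0, 0],
    [0, 0.44, 0.71, -1, 0, 0, 0]
  ]
}}

```text
clock: 4.65
tcp_pos: [0.5475, -0.1235, 0.2004]
orientation: [-1.396, -2.814, -0.002]
contact_force: [0.2, -1.0, -3.7]
grip_width: 0.01
```

Emit:
{"op": "send_rows", "data": {
  "deltas": [
    [0, 0.22, 0.35, 0, 0, 0, 0],
    [0, 0.44, 0.71, 0, 0, 0, 0],
    [0, 0.44, 0.71, 0, 0, 0, 0],
    [0, 0.44, 0.71, 0, 0, 0, 0],
    [0, 0.44, 0.71, 0, 0, 0, 0],
    [0, 0.44, 0.71, 0, 0, 0, 0]
  ]
}}

```text
clock: 5.15
tcp_pos: [0.592, -0.0122, 0.1996]
orientation: [-1.407, -2.808, 0.003]
contact_force: [-0.3, -1.5, -2.7]
grip_width: 0.01
```

Run:
```python
from h import *
d=snap('wrist','w2'); to(.556,.043,.2,37)
print(proj('w2',[[.556,.043,.088],[.556,.043,.104],[.556,.043,0]]))
D=np.load('pics/w2.npz');print(-R.from_rotvec(D['rvec'].ravel()).as_matrix().T@D['tvec'].ravel())
```

```text
{'clock': 5.2, 'joints': [0.3846, 0.4552, -0.6141, 1.7691, 0.3044, 1.015, 0.2958], 'tcp_pos': [0.5919, -0.0131, 0.1996], 'orientation': [-1.409, -2.8073, 0.0032], 'contact_force': [0.1431, 0.3401, -2.9151], 'moment': [-0.0367, -0.0146, -0.0099], 'grip_width': 0.0096}
psi 36.69 shift [ 0.4431  0.0318 -0.0026] turn [-0.0007  0.0001 -0.0017]
[[290.59762641 117.13084494]
 [291.17160244 118.38113187]
 [288.42201348 112.39172649]]
[0.54494396 0.04875441 0.33111941]
```

View pics/w2.png

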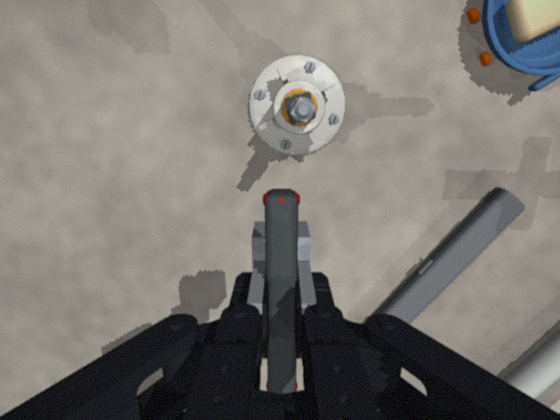

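The wrist view shows the tap at about (300,107) and the flange centre at (297,105), with the wrench held upright below them. I'll crop in for the angle of the square.

Run:
```python
from h import *
im=cv2.imread('pics/w2.png');cv2.imwrite('pics/c2.png',cv2.resize(im[80:135,272:327],(770,770),interpolation=cv2.INTER_CUBIC)[:600])
for u,v,z in[(297,105,.004),(300,107,.104),(300,107,.088)]: print(ray('w2',u,v,z))
```

```text
[0.55809376 0.05248376 0.004     ]
[0.55623327 0.05150985 0.104     ]
[0.55702857 0.05170396 0.088     ]
```

View pics/c2.png

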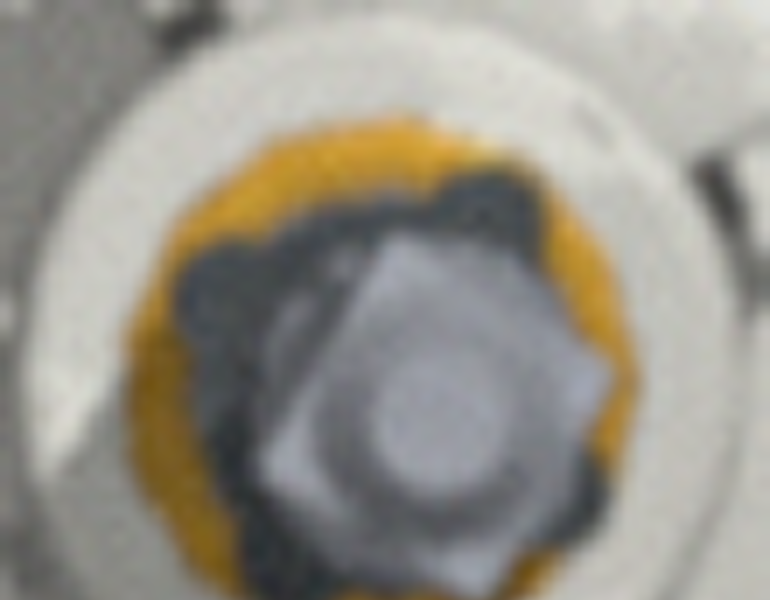

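The crop shows the square's corners at about (390,235), (612,375), (265,465) and (480,600), so its sides are turned about 31° in the image. Next I'll measure the held wrench with the same camera so its bias cancels out.

Run:
```python
from h import *
im=cv2.imread('pics/w2.png');cv2.imwrite('pics/c3.png',cv2.resize(im[180:280,230:330],(600,600),interpolation=cv2.INTER_CUBIC))
P=np.array([[390,235],[612,375],[480,600],[265,465]])
w=np.array([ray('w2',272+(a+.5)/14-.5,80+(b+.5)/14-.5,.101) for a,b in P]); print(w.mean(0))
for i in range(4):
    d=w[(i+1)%4]-w[i]; print(np.linalg.norm(d).round(4),np.degrees(np.arctan2(d[1],d[0]))%90)
o=r.get_obs();M=R.from_rotvec(o['orientation']).as_matrix();p=o['tcp_pos']
# tool-frame points: bar top end corners, collar top corners (tool z down; mouth at z=+.052)
pts=[[.045,-.006,-.012],[.045,.006,-.012],[.045,-.006,.002],[.045,.006,.002],[-.045,-.006,-.012],[-.045,.006,-.012],[.014,-.014,.028],[.014,.014,.028],[.014,-.014,.052],[.014,.014,.052]]
print(((proj('w2',[p+M@np.array(q) for q in pts])+.5-[230,180])*6-.5).round(0))
```

```text
[0.55863315 0.05137507 0.101     ]
0.0114 6.008882930483888
0.0111 6.564520603915469
0.0112 5.68821422588104
0.011 7.750762271040202
[[ 222.  116.]
 [ 432.  116.]
 [ 231.   57.]
 [ 420.   58.]
 [ 235. 1366.]
 [ 408. 1367.]
 [ 145.  361.]
 [ 499.  361.]
 [ 165.  261.]
 [ 477.  262.]]
```

View pics/c3.png

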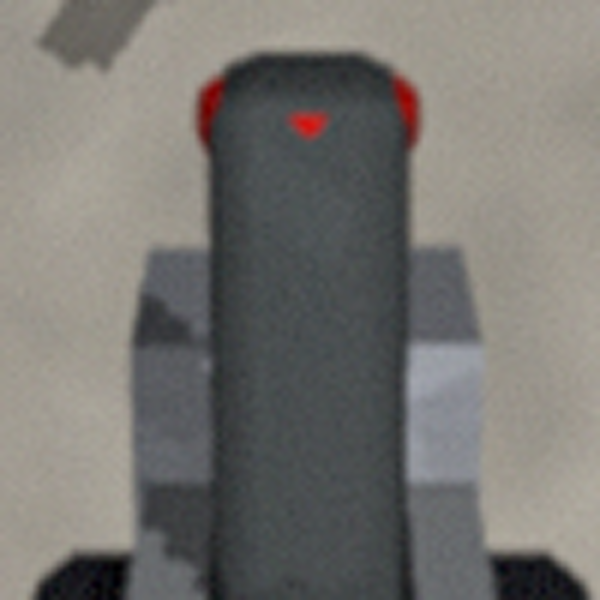

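Emit:
{"op": "send_rows", "data": {
  "deltas": [
    [0, 0.235, 0.495, 0.22, 0, 0, -0.332],
    [0, 0.235, 0.495, 0.22, 0, 0, -0.332],
    [0, 0.235, 0.495, 0.22, 0, 0, -0.332],
    [0, 0.235, 0.495, 0.22, 0, 0, -0.332],
    [0, 0.235, 0.495, 0.22, 0, 0, -0.332],
    [0, 0.235, 0.495, 0.22, 0, 0, -0.332],
    [0, 0.235, 0.495, 0.22, 0, 0, -0.332],
    [0, 0.235, 0.495, 0.22, 0, 0, -0.332],
    [0, 0.235, 0.495, 0.22, 0, 0, -0.332],
    [0, 0.235, 0.495, 0.22, 0, 0, -0.332],
    [0, 0.235, 0.495, 0.22, 0, 0, -0.332],
    [0, 0.235, 0.495, 0.22, 0, 0, -0.332]
  ]
}}

```text
clock: 6.2
tcp_pos: [0.6308, 0.0604, 0.1671]
orientation: [0.175, -3.136, 0.001]
contact_force: [-0.4, 0.3, -3.9]
grip_width: 0.0103
```

Run:
```python
from h import *
im=snap('wrist','w3')['pixels'][:,:,::-1]; to(.5606,.0516,.17,96.5)
o=r.get_obs();M=R.from_rotvec(o['orientation']).as_matrix();p=o['tcp_pos']
q=proj('w3',[[.5599,.0515,.101]])[0]; print(q)
u,v=np.round(q).astype(int)-30; v=max(v,0);u=max(u,0); print('origin',u,v)
pts=[[.014,-.014,.028],[.014,.014,.028],[.014,-.014,.052],[.014,.014,.052]]
print(((proj('w3',[p+M@np.array(q) for q in pts])+.5-[230,190])*4-.5).round(0))
cv2.imwrite('pics/c4.png',np.hstack([cv2.resize(im[v:v+60,u:u+60],(480,480),interpolation=2),np.pad(cv2.resize(im[190:290,230:310],(320,400),interpolation=2),((0,80),(0,0),(0,0)))]))
```

```text
{'clock': 6.25, 'joints': [0.3842, 0.6239, -0.8259, 1.6863, 0.5147, 1.0627, 1.077], 'tcp_pos': [0.6308, 0.0609, 0.1672], 'orientation': [0.1765, -3.1365, 0.0011], 'contact_force': [0.3394, -0.0513, -2.6527], 'moment': [-0.0034, -0.1002, 0.0332], 'grip_width': 0.0101}
psi 96.44 shift [ 0.4722 -0.0092 -0.0185] turn [-0.0002 -0.0001 -0.0003]
[278.89048136 111.44588396]
origin 249 81
[[ 90. 201.]
 [326. 201.]
 [103. 135.]
 [312. 134.]]
```

View pics/c4.png

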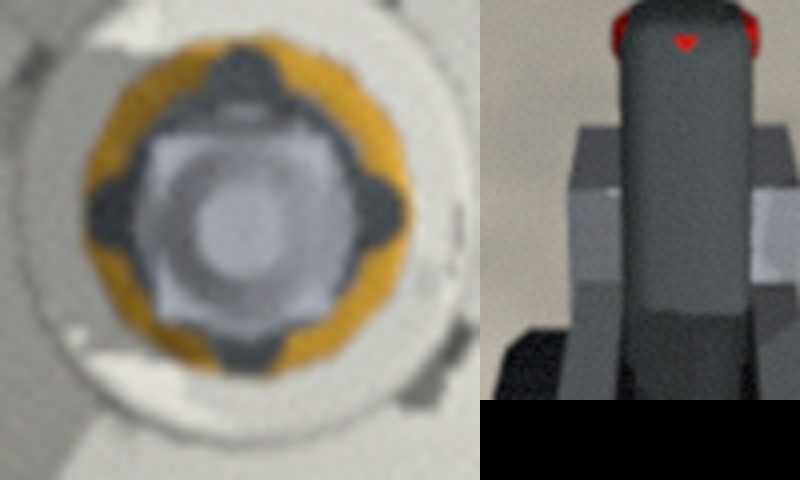

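The left crop shows the tap square aligned with the view, centred at (243,228) (full-image pixel (279,109)). The right crop shows the collar upright, within about 1 mm of the prediction. I'll go above the tap and start down.

Emit:
{"op": "send_rows", "data": {
  "deltas": [
    [0, 0.25, 0, 0, 0, 0, 0],
    [0, 0.478, -0.005, 0, 0, 0, 0],
    [0, 0.478, -0.005, 0, 0, 0, 0],
    [0, 0.478, -0.005, 0, 0, 0, 0],
    [0, 0.478, -0.005, 0.04, 0, 0, 0],
    [0, 0.478, -0.005, 0.08, 0, 0, 0],
    [0, 0.478, -0.005, 0.1, 0, 0, 0],
    [0, 0.478, -0.005, 0.1, 0, 0, 0]
  ]
}}

```text
clock: 6.92
tcp_pos: [0.5602, 0.0528, 0.1514]
orientation: [0.18, -3.136, -0.0]
contact_force: [0.7, -2.0, -3.1]
grip_width: 0.0099
```

Emit:
{"op": "send_rows", "data": {
  "deltas": [
    [0, 0, 0, 0.01, 0, 0, 0],
    [0, 0, 0, 0.02, 0, 0, 0],
    [0, 0, 0, 0.03, 0, 0, 0],
    [0, 0, 0, 0.04, 0, 0, 0],
    [0, 0, 0, 0.04, 0, 0, 0]
  ]
}}

```text
clock: 7.33
tcp_pos: [0.5596, 0.0528, 0.1459]
orientation: [0.181, -3.136, 0.0]
contact_force: [-0.1, -0.6, -3.9]
grip_width: 0.0098
```

Run:
```python
from h import *
to(.5596,.0522,.140,96.5)
```

```text
{'clock': 7.3333, 'joints': [0.4437, 0.5484, -0.8519, 1.8738, 0.5035, 0.9498, 1.0464], 'tcp_pos': [0.5596, 0.0528, 0.1459], 'orientation': [0.1807, -3.1359, 0.0005], 'contact_force': [-0.0887, -0.5856, -3.9011], 'moment': [-0.4557, -0.0197, 0.3629], 'grip_width': 0.0098}
psi 96.59 shift [ 0.0005 -0.0037  0.0396] turn [-0.0001 -0.0002  0.0005]
```

Emit:
{"op": "send_rows", "data": {
  "deltas": [
    [0, 0, 0, 0.01, 0, 0, 0],
    [0, 0, 0, 0.02, 0, 0, 0],
    [0, 0, 0, 0.03, 0, 0, 0],
    [0, 0, 0, 0.035, 0, 0, 0],
    [0, 0, 0, 0.035, 0, 0, 0]
  ]
}}

```text
clock: 7.75
tcp_pos: [0.5596, 0.0527, 0.1408]
orientation: [0.18, -3.136, 0.0]
contact_force: [1.0, -3.9, -2.3]
grip_width: 0.01
```

Run:
```python
from h import *
snap('side','s2');to(.5596,.0522,.140,96.5)
im=cv2.imread('pics/s2.png');u,v=proj('s2',[[.5596,.052,.1]])[0].astype(int)
cv2.imwrite('pics/s2c.png',cv2.resize(im[v-60:v+60,u-70:u+70],(700,600),interpolation=2))
```

```text
{'clock': 7.8, 'joints': [0.4398, 0.5546, -0.8473, 1.8777, 0.5103, 0.9413, 1.0408], 'tcp_pos': [0.5596, 0.0528, 0.1409], 'orientation': [0.1807, -3.136, 0.0005], 'contact_force': [0.8464, -2.5859, -2.7432], 'moment': [-0.7579, -0.1962, 0.0845], 'grip_width': 0.0102}
psi 96.59 shift [ 0.0006 -0.004   0.0059] turn [-0.0001 -0.0001  0.0005]
```

View pics/s2c.png

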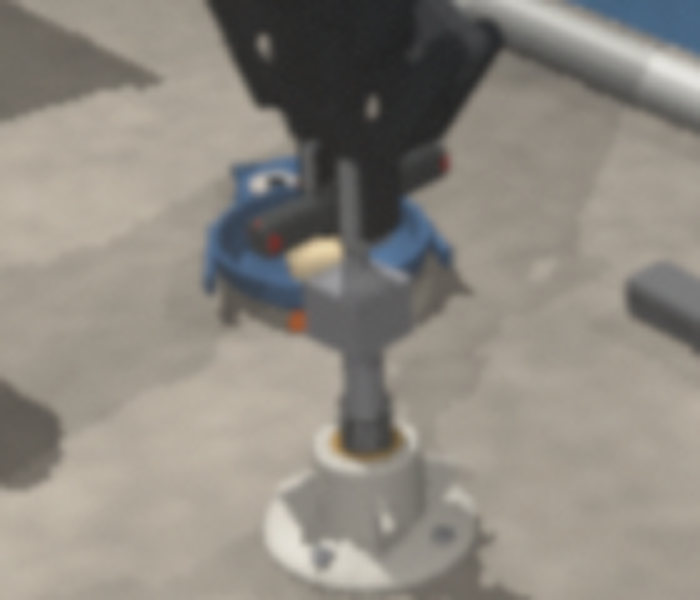

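The side crop shows the collar (358,305) over the tap's square, upright, with the shank entering it.

Emit:
{"op": "send_rows", "data": {
  "deltas": [
    [0, 0, -0.003, 0.003, 0, 0, 0],
    [0, 0, -0.003, 0.006, 0, 0, 0],
    [0, 0, -0.003, 0.008, 0, 0, 0],
    [0, 0, -0.003, 0.01, 0, 0, 0]
  ]
}}

```text
clock: 8.13
tcp_pos: [0.5598, 0.0527, 0.1396]
orientation: [-0.181, 3.136, 0.0]
contact_force: [1.4, -2.7, -2.3]
grip_width: 0.0099
```

Emit:
{"op": "send_rows", "data": {
  "deltas": [
    [0, 0, 0, 0.004, 0, 0, 0],
    [0, 0, 0, 0.006, 0, 0, 0],
    [0, 0, 0, 0.008, 0, 0, 0],
    [0, 0, 0, 0.008, 0, 0, 0]
  ]
}}

```text
clock: 8.47
tcp_pos: [0.5603, 0.0528, 0.1389]
orientation: [-0.181, 3.135, 0.0]
contact_force: [0.4, -1.8, 2.6]
grip_width: 0.0099
```

```bash
python3 -c "
from h import *
to(.5596,.0522,.140,96.5)"
```

```text
{'clock': 8.4667, 'joints': [0.4384, 0.5573, -0.8454, 1.8787, 0.5139, 0.9367, 1.0387], 'tcp_pos': [0.5603, 0.0528, 0.1389], 'orientation': [-0.1808, 3.1351, 0.0], 'contact_force': [0.4185, -1.7699, 2.5774], 'moment': [-0.5483, 0.0043, 0.5194], 'grip_width': 0.0099}
psi 96.6 shift [ 0.0054 -0.0032 -0.0073] turn [-0.      0.0004  0.0006]
```

```bash
cat >> h.py <<'E'
def mz(n=6):
    A=[]
    for i in range(n):
        r.grab_frame('top'); o=r.get_obs(); A.append([*o['contact_force'],*o['moment']])
    A=np.array(A);print('F,M mean',A.mean(0).round(3),'std',A.std(0).round(3))
    M=R.from_rotvec(o['orientation']).as_matrix()[:,1]; print('t',o['clock'],'psi',np.degrees(np.arctan2(M[1],M[0])).round(2),'tcp',np.round(o['tcp_pos'],4),'j',np.round(o['joints'],2))
E
python3 -c "
from h import *
mz(6)"
```

```text
F,M mean [ 0.459 -2.364  3.616 -0.583 -0.155 -0.015] std [0.427 1.028 0.612 0.118 0.112 0.363]
t 8.7667 psi 96.6 tcp [0.5601 0.0528 0.1387] j [ 0.44  0.56 -0.85  1.88  0.51  0.94  1.04]
```

Emit:
{"op": "send_rows", "data": {
  "deltas": [
    [0, 0, 0, 0, 0, 0, 0.033],
    [0, 0, 0, 0.001, 0, 0, 0.067],
    [0, 0, 0, 0.001, 0, 0, 0.1],
    [0, 0, 0, 0.001, 0, 0, 0.133],
    [0, 0, 0, 0.001, 0, 0, 0.167],
    [0, 0, 0, 0.002, 0, 0, 0.2],
    [0, 0, 0, 0.002, 0, 0, 0.233],
    [0, 0, 0, 0.002, 0, 0, 0.25],
    [0, 0, 0, 0.002, 0, 0, 0.25]
  ]
}}

```text
clock: 9.52
tcp_pos: [0.5601, 0.0533, 0.1385]
orientation: [1.034, 2.965, 0.001]
contact_force: [1.0, -0.7, 3.5]
grip_width: 0.0101
```

```bash
sed -i "s/\*o\['moment'\]\]/*o['moment'],o['tau'][6]]/" h.py; python3 -c "
from h import *
mz(6)"
```

```text
F,M mean [ 0.562 -0.436  4.998 -0.266 -0.207  0.192 -0.243] std [0.479 0.806 0.496 0.143 0.097 0.336 0.134]
t 9.8167 psi 51.71 tcp [0.56   0.053  0.1383] j [ 0.31  0.5  -0.67  1.89  0.39  0.89  0.35]
```

Emit:
{"op": "send_rows", "data": {
  "deltas": [
    [0, 0, 0, 0, 0, 0, 0.035],
    [0, 0, 0, 0.001, 0, 0, 0.07],
    [0, 0, 0, 0.001, 0, 0, 0.105],
    [0, 0, 0, 0.001, 0, 0, 0.14],
    [0, 0, 0, 0.001, 0, 0, 0.175],
    [0, 0, 0, 0.002, 0, 0, 0.21],
    [0, 0, 0, 0.002, 0, 0, 0.245],
    [0, 0, 0, 0.002, 0, 0, 0.28],
    [0, 0, 0, 0.003, 0, 0, 0.315],
    [0, 0, 0, 0.003, 0, 0, 0.35],
    [0, 0, 0, 0.003, 0, 0, 0.375],
    [0, 0, 0, 0.003, 0, 0, 0.375]
  ]
}}

```text
clock: 10.82
tcp_pos: [0.5604, 0.0529, 0.1379]
orientation: [2.509, 1.89, 0.002]
contact_force: [2.2, -2.6, 3.7]
grip_width: 0.0098
```

```bash
python3 -c "
from h import *
mz(4)"
```

```text
F,M mean [ 1.699 -1.055  5.653 -0.321 -0.534  0.283 -0.308] std [0.206 1.386 0.431 0.066 0.068 0.212 0.178]
t 11.0167 psi -15.77 tcp [0.5603 0.0527 0.1379] j [ 0.11  0.45 -0.4   1.9   0.23  0.84 -0.68]
```

Emit:
{"op": "send_rows", "data": {
  "deltas": [
    [0, 0, 0, 0, 0, 0, 0.035],
    [0, 0, 0, 0.001, 0, 0, 0.07],
    [0, 0, 0, 0.001, 0, 0, 0.105],
    [0, 0, 0, 0.001, 0, 0, 0.14],
    [0, 0, 0, 0.001, 0, 0, 0.175],
    [0, 0, 0, 0.002, 0, 0, 0.21],
    [0, 0, 0, 0.002, 0, 0, 0.245],
    [0, 0, 0, 0.002, 0, 0, 0.28],
    [0, 0, 0, 0.003, 0, 0, 0.315],
    [0, 0, 0, 0.003, 0, 0, 0.35],
    [0, 0, 0, 0.003, 0, 0, 0.375],
    [0, 0, 0, 0.003, 0, 0, 0.375]
  ]
}}

```text
clock: 12.02
tcp_pos: [0.5604, 0.052, 0.1374]
orientation: [3.136, 0.177, 0.002]
contact_force: [2.0, -3.2, 5.5]
grip_width: 0.0099
```

```bash
python3 -c "
from h import *
mz(6)"
```

```text
F,M mean [ 1.52  -2.533  6.023 -0.689 -0.527  0.12  -0.245] std [0.309 1.272 0.749 0.102 0.085 0.318 0.131]
t 12.3167 psi -83.31 tcp [0.5604 0.052  0.1374] j [-0.1   0.42 -0.13  1.92  0.07  0.81 -1.72]
```

Emit:
{"op": "send_rows", "data": {
  "deltas": [
    [0, 0, 0, 0, 0, 0, -0.035],
    [0, 0, 0, -0.001, 0, 0, -0.07],
    [0, 0, 0, -0.001, 0, 0, -0.105],
    [0, 0, 0, -0.001, 0, 0, -0.14],
    [0, 0, 0, -0.002, 0, 0, -0.175],
    [0, 0, 0, -0.002, 0, 0, -0.21],
    [0, 0, 0, -0.002, 0, 0, -0.245],
    [0, 0, 0, -0.002, 0, 0, -0.28],
    [0, 0, 0, -0.003, 0, 0, -0.315],
    [0, 0, 0, -0.003, 0, 0, -0.35],
    [0, 0, 0, -0.003, 0, 0, -0.385],
    [0, 0, 0, -0.003, 0, 0, -0.42],
    [0, 0, 0, -0.004, 0, 0, -0.455],
    [0, 0, 0, -0.004, 0, 0, -0.49],
    [0, 0, 0, -0.005, 0, 0, -0.525],
    [0, 0, 0, -0.005, 0, 0, -0.55],
    [0, 0, 0, -0.005, 0, 0, -0.55]
  ]
}}

```text
clock: 13.73
tcp_pos: [0.5599, 0.0527, 0.1379]
orientation: [-1.892, -2.507, -0.001]
contact_force: [0.6, 0.7, 5.9]
grip_width: 0.0096
```

```bash
python3 -c "
from h import *
mz(6); snap('wrist','w5')"
```

```text
F,M mean [ 1.204 -1.095  4.913 -0.218 -0.325 -0.068  0.089] std [0.698 1.135 0.404 0.17  0.101 0.437 0.137]
t 14.0333 psi 15.68 tcp [0.5599 0.0527 0.138 ] j [ 0.21  0.47 -0.52  1.89  0.3   0.86 -0.2 ]
```

View pics/w5.png

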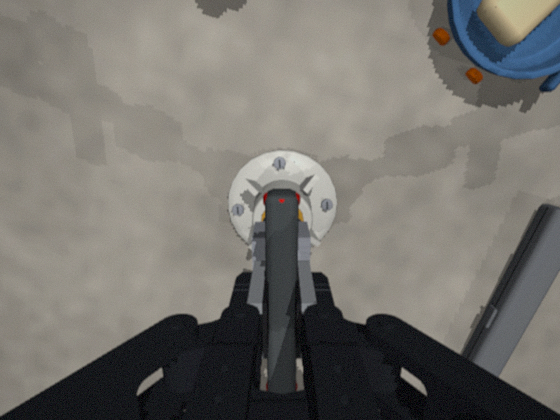

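Emit:
{"op": "send_rows", "data": {
  "deltas": [
    [0, 0, 0, 0, 0, 0, 0.035],
    [0, 0, 0, 0.001, 0, 0, 0.07],
    [0, 0, 0, 0.001, 0, 0, 0.105],
    [0, 0, 0, 0.001, 0, 0, 0.14],
    [0, 0, 0, 0.001, 0, 0, 0.175],
    [0, 0, 0, 0.002, 0, 0, 0.21],
    [0, 0, 0, 0.002, 0, 0, 0.245],
    [0, 0, 0, 0.002, 0, 0, 0.28],
    [0, 0, 0, 0.003, 0, 0, 0.315],
    [0, 0, 0, 0.003, 0, 0, 0.35],
    [0, 0, 0, 0.003, 0, 0, 0.385],
    [0, 0, 0, 0.003, 0, 0, 0.42],
    [0, 0, 0, 0.004, 0, 0, 0.455],
    [0, 0, 0, 0.004, 0, 0, 0.49],
    [0, 0, 0, 0.004, 0, 0, 0.52],
    [0, 0, 0, 0.004, 0, 0, 0.55],
    [0, 0, 0, 0.004, 0, 0, 0.55]
  ]
}}

```text
clock: 15.5
tcp_pos: [0.5604, 0.052, 0.1375]
orientation: [3.136, 0.176, 0.002]
contact_force: [1.7, -3.6, 5.4]
grip_width: 0.0101
```

```bash
python3 -c "
from h import *
mz(4)"
```

```text
F,M mean [ 2.546 -3.141  5.413 -0.766 -0.66   0.182 -0.293] std [0.557 1.199 0.786 0.104 0.052 0.303 0.191]
t 15.7 psi -83.27 tcp [0.5603 0.052  0.1375] j [-0.1   0.42 -0.13  1.92  0.07  0.81 -1.72]
```

Emit:
{"op": "send_rows", "data": {
  "deltas": [
    [0, 0, 0, 0, 0, 0, -0.01],
    [0.2, 0, 0, 0, 0, 0, -0.01],
    [0.4, 0, 0, 0, 0, 0, -0.01],
    [0.6, 0, 0, 0, 0, 0, -0.01],
    [0.6, 0, 0, 0, 0, 0, -0.01],
    [0.6, 0, 0, -0.06, 0, 0, -0.01],
    [0.6, 0, 0, -0.15, 0, 0, -0.01],
    [0.6, 0, 0, -0.25, 0, 0, -0.01],
    [0.6, 0, 0, -0.35, 0, 0, -0.01],
    [0.6, 0, 0, -0.35, 0, 0, -0.01]
  ]
}}

```text
clock: 16.53
tcp_pos: [0.5615, 0.0531, 0.1932]
orientation: [-3.132, -0.23, -0.008]
contact_force: [1.2, -0.0, 0.3]
grip_width: 0.0512
```

```bash
python3 -c "
from h import *
mz(2);snap('wrist','w6');snap('side','s6')
a=cv2.imread('pics/w6.png');b=cv2.imread('pics/s6.png');u,v=proj('s6',[[.5596,.052,.1]])[0].astype(int)
cv2.imwrite('pics/c6.png',np.hstack([cv2.resize(a,(480,360)),cv2.resize(b[v-60:v+60,u-50:u+50],(300,360),interpolation=2)]))"
```

```text
F,M mean [ 0.131 -0.251 -0.406  0.002 -0.003 -0.009  0.017] std [0.028 0.101 0.253 0.002 0.007 0.014 0.008]
t 16.6333 psi -81.6 tcp [0.56   0.0528 0.1904] j [-0.09  0.35 -0.14  1.87  0.06  0.92 -1.68]
```

View pics/c6.png

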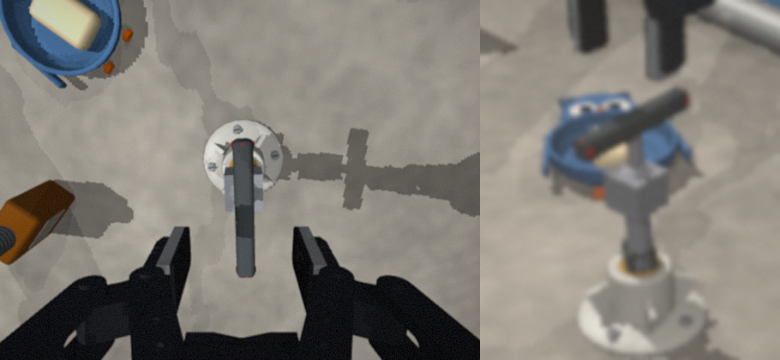

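The left half shows the bar from (243,143) to (246,272), still aligned and between the open fingers. The right half shows the wrench standing seated on the tap. I'll turn the hand half a turn back and regrip.

Emit:
{"op": "send_rows", "data": {
  "deltas": [
    [0.6, 0, 0, 0, 0, 0, -0.5],
    [0.6, 0, 0, 0, 0, 0, -0.5],
    [0.6, 0, 0, 0, 0, 0, -0.5],
    [0.6, 0, 0, 0, 0, 0, -0.5],
    [0.6, 0, 0, 0, 0, 0, -0.5],
    [0.6, 0, 0, 0, 0, 0, -0.5],
    [0.6, 0, 0, 0, 0, 0, -0.5],
    [0.6, 0, 0, 0, 0, 0, -0.5],
    [0.6, 0, 0, 0, 0, 0, -0.5],
    [0.6, 0, 0, 0, 0, 0, -0.5],
    [0.6, 0, 0, 0, 0, 0, -0.5],
    [0.6, 0, 0, 0, 0, 0, -0.5],
    [0.6, 0, 0, 0, 0, 0, -0.5],
    [0.6, 0, 0, 0, 0, 0, -0.5],
    [0.6, 0, 0, 0, 0, 0, -0.5]
  ]
}}

```text
clock: 17.98
tcp_pos: [0.5593, 0.0525, 0.189]
orientation: [-2.055, -2.375, 0.001]
contact_force: [0.3, -0.6, -1.0]
grip_width: 0.0513
```

Emit:
{"op": "send_rows", "data": {
  "deltas": [
    [0.6, 0, 0, 0, 0, 0, -0.49],
    [0.6, 0, 0, 0, 0, 0, -0.49],
    [0.6, 0, 0, 0, 0, 0, -0.49],
    [0.6, 0, 0, 0, 0, 0, -0.49],
    [0.6, 0, 0, 0, 0, 0, -0.49],
    [0.6, 0, 0, 0, 0, 0, -0.49],
    [0.6, 0, 0, 0, 0, 0, -0.49],
    [0.6, 0, 0, 0, 0, 0, -0.49],
    [0.6, 0, 0, 0, 0, 0, -0.49],
    [0.6, 0, 0, 0, 0, 0, -0.49],
    [0.6, 0, 0, 0, 0, 0, -0.49],
    [0.6, 0, 0, 0, 0, 0, -0.49],
    [0.6, 0, 0, 0, 0, 0, -0.49],
    [0.6, 0, 0, 0, 0, 0, -0.49],
    [0.6, 0, 0, 0, 0, 0, -0.49]
  ]
}}

```text
clock: 19.23
tcp_pos: [0.5596, 0.0525, 0.1894]
orientation: [0.176, -3.136, -0.0]
contact_force: [0.7, 1.1, -0.0]
grip_width: 0.0511
```

```bash
python3 -c "
from h import *
to(.56,.0525,.138,96.6)"
```

```text
{'clock': 19.2333, 'joints': [0.4026, 0.4611, -0.7812, 1.8414, 0.3821, 0.9963, 1.1438], 'tcp_pos': [0.5596, 0.0525, 0.1894], 'orientation': [0.1755, -3.136, -0.0002], 'contact_force': [0.6906, 1.0566, -0.0159], 'moment': [-0.0227, -0.0147, -0.0146], 'grip_width': 0.0511}
psi 96.41 shift [-0.0029 -0.0004  0.343 ] turn [ 0.     -0.0002 -0.0011]
```

Emit:
{"op": "send_rows", "data": {
  "deltas": [
    [0.6, 0, 0, 0.1, 0, 0, 0],
    [0.6, 0, 0, 0.2, 0, 0, 0],
    [0.6, 0, 0, 0.3, 0, 0, 0],
    [0.6, 0, 0, 0.342, 0, 0, 0],
    [0.6, 0, 0, 0.342, 0, 0, 0],
    [0.4, 0, 0, 0.342, 0, 0, 0],
    [0.3, 0, 0, 0.342, 0, 0, 0],
    [0.2, 0, 0, 0.342, 0, 0, 0],
    [0, 0, 0, 0.342, 0, 0, 0],
    [0, 0, 0, 0.342, 0, 0, 0],
    [0, 0, 0, 0.342, 0, 0, 0],
    [0, 0, 0, 0.342, 0, 0, 0],
    [0, 0, 0, 0.344, 0, 0, 0],
    [0, 0, 0, 0.346, 0, 0, 0],
    [0, 0, 0, 0.346, 0, 0, 0]
  ]
}}

```text
clock: 20.48
tcp_pos: [0.5605, 0.0525, 0.1391]
orientation: [-0.18, 3.135, -0.001]
contact_force: [-1.6, -2.8, 10.6]
grip_width: 0.0098
```

```bash
python3 -c "
from h import *
mz(5); print(r.get_obs()['grip_width'])"
```

```text
F,M mean [-1.479 -1.828 10.793 -0.503  0.347  0.206 -0.128] std [0.31  0.329 0.599 0.035 0.035 0.055 0.004]
t 20.7333 psi 96.58 tcp [0.5606 0.0525 0.1391] j [ 0.37  0.52 -0.74  1.88  0.45  0.91  1.09]
0.009801857262379856
```

Emit:
{"op": "send_rows", "data": {
  "deltas": [
    [0, 0, 0, 0, 0, 0, 0.035],
    [0, 0, 0, 0, 0, 0, 0.07],
    [0, 0, 0, 0, 0, 0, 0.105],
    [0, 0, 0, 0, 0, 0, 0.14],
    [0, 0, 0, 0.001, 0, 0, 0.175],
    [0, 0, 0, 0.001, 0, 0, 0.21],
    [0, 0, 0, 0.001, 0, 0, 0.245],
    [0, 0, 0, 0.001, 0, 0, 0.28],
    [0, 0, 0, 0.001, 0, 0, 0.315],
    [0, 0, 0, 0.002, 0, 0, 0.35],
    [0, 0, 0, 0.002, 0, 0, 0.385],
    [0, 0, 0, 0.002, 0, 0, 0.42],
    [0, 0, 0, 0.002, 0, 0, 0.455],
    [0, 0, 0, 0.003, 0, 0, 0.48],
    [0, 0, 0, 0.003, 0, 0, 0.5],
    [0, 0, 0, 0.003, 0, 0, 0.5]
  ]
}}

```text
clock: 22.07
tcp_pos: [0.5614, 0.0526, 0.139]
orientation: [2.092, 2.34, 0.004]
contact_force: [1.0, -1.9, 10.0]
grip_width: 0.0099
```

```bash
python3 -c "
from h import *
mz(6)"
```

```text
F,M mean [ 0.373 -1.89  10.039 -0.477 -0.06   0.269 -0.278] std [0.503 0.44  0.579 0.044 0.038 0.075 0.11 ]
t 22.3667 psi 6.6 tcp [0.5614 0.0526 0.139 ] j [ 0.1   0.44 -0.39  1.9   0.22  0.83 -0.29]
```

Emit:
{"op": "send_rows", "data": {
  "deltas": [
    [0, 0, 0, 0, 0, 0, -0.035],
    [0, 0, 0, -0.001, 0, 0, -0.07],
    [0, 0, 0, -0.001, 0, 0, -0.105],
    [0, 0, 0, -0.001, 0, 0, -0.14],
    [0, 0, 0, -0.002, 0, 0, -0.175],
    [0, 0, 0, -0.002, 0, 0, -0.21],
    [0, 0, 0, -0.002, 0, 0, -0.245],
    [0, 0, 0, -0.002, 0, 0, -0.28],
    [0, 0, 0, -0.003, 0, 0, -0.315],
    [0, 0, 0, -0.003, 0, 0, -0.35],
    [0, 0, 0, -0.003, 0, 0, -0.385],
    [0, 0, 0, -0.003, 0, 0, -0.42],
    [0, 0, 0, -0.004, 0, 0, -0.455],
    [0, 0, 0, -0.004, 0, 0, -0.49],
    [0, 0, 0, -0.005, 0, 0, -0.525],
    [0, 0, 0, -0.005, 0, 0, -0.55],
    [0, 0, 0, -0.005, 0, 0, -0.55]
  ]
}}

```text
clock: 23.78
tcp_pos: [0.5607, 0.0525, 0.1391]
orientation: [-0.431, 3.11, 0.0]
contact_force: [0.4, -1.2, 8.1]
grip_width: 0.0102
```

```bash
python3 -c "
from h import *
mz(6)"
```

```text
F,M mean [-0.093 -1.697  7.725 -0.427  0.035 -0.029  0.082] std [0.64  0.508 0.534 0.041 0.072 0.14  0.138]
t 24.0833 psi 105.55 tcp [0.5607 0.0525 0.1391] j [ 0.39  0.53 -0.78  1.88  0.47  0.92  1.23]
```

Emit:
{"op": "send_rows", "data": {
  "deltas": [
    [0, 0, 0, 0, 0, 0, 0.038],
    [0, 0, 0, 0, 0, 0, 0.076],
    [0, 0, 0, 0.001, 0, 0, 0.114],
    [0, 0, 0, 0.001, 0, 0, 0.152],
    [0, 0, 0, 0.001, 0, 0, 0.19],
    [0, 0, 0, 0.002, 0, 0, 0.228],
    [0, 0, 0, 0.002, 0, 0, 0.266],
    [0, 0, 0, 0.002, 0, 0, 0.304],
    [0, 0, 0, 0.003, 0, 0, 0.342],
    [0, 0, 0, 0.003, 0, 0, 0.38],
    [0, 0, 0, 0.003, 0, 0, 0.418],
    [0, 0, 0, 0.004, 0, 0, 0.456],
    [0, 0, 0, 0.004, 0, 0, 0.494],
    [0, 0, 0, 0.004, 0, 0, 0.532],
    [0, 0, 0, 0.005, 0, 0, 0.57],
    [0, 0, 0, 0.005, 0, 0, 0.608],
    [0, 0, 0, 0.005, 0, 0, 0.646],
    [0, 0, 0, 0.006, 0, 0, 0.684],
    [0, 0, 0, 0.006, 0, 0, 0.72],
    [0, 0, 0, 0.006, 0, 0, 0.72]
  ]
}}

```text
clock: 25.75
tcp_pos: [0.5616, 0.0525, 0.1389]
orientation: [2.638, 1.702, 0.005]
contact_force: [0.3, -2.7, 10.6]
grip_width: 0.01
```

```bash
python3 -c "
from h import *
mz(5)"
```

```text
F,M mean [ 0.603 -1.86  10.751 -0.564 -0.094  0.287 -0.333] std [0.197 0.485 0.504 0.029 0.024 0.021 0.202]
t 26.0 psi -24.0 tcp [0.5616 0.0525 0.139 ] j [ 0.    0.43 -0.26  1.91  0.15  0.82 -0.76]
```

Emit:
{"op": "send_rows", "data": {
  "deltas": [
    [0, 0, 0, 0, 0, 0, 0.008],
    [0, 0, 0, 0, 0, 0, 0.017],
    [0, 0, 0, 0, 0, 0, 0.017]
  ]
}}

```text
clock: 26.25
tcp_pos: [0.5616, 0.0524, 0.1389]
orientation: [2.679, 1.637, 0.005]
contact_force: [0.4, -3.3, 10.5]
grip_width: 0.0098
```

```bash
python3 -c "
from h import *
mz(5)"
```

```text
F,M mean [ 0.812 -2.233 10.782 -0.541 -0.127  0.286 -0.268] std [0.472 0.516 0.374 0.028 0.023 0.076 0.05 ]
t 26.5 psi -27.06 tcp [0.5616 0.0524 0.139 ] j [-0.01  0.43 -0.25  1.91  0.14  0.82 -0.8 ]
```

Emit:
{"op": "send_rows", "data": {
  "deltas": [
    [0, 0, 0, 0, 0, 0, 0.008],
    [0, 0, 0, 0, 0, 0, 0.017],
    [0, 0, 0, 0, 0, 0, 0.017]
  ]
}}

```text
clock: 26.75
tcp_pos: [0.5616, 0.0524, 0.1389]
orientation: [2.722, 1.565, 0.006]
contact_force: [0.6, -2.8, 10.2]
grip_width: 0.01
```

```bash
python3 -c "
from h import *
mz(5)"
```

```text
F,M mean [ 0.382 -1.842 10.117 -0.587 -0.135  0.214 -0.269] std [0.63  0.371 0.523 0.036 0.032 0.073 0.048]
t 27.0 psi -30.12 tcp [0.5616 0.0524 0.139 ] j [-0.02  0.43 -0.24  1.91  0.14  0.82 -0.85]
```

Emit:
{"op": "send_rows", "data": {
  "deltas": [
    [0, 0, 0, 0, 0, 0, 0.008],
    [0, 0, 0, 0, 0, 0, 0.017],
    [0, 0, 0, 0, 0, 0, 0.017]
  ]
}}

```text
clock: 27.25
tcp_pos: [0.5616, 0.0524, 0.1389]
orientation: [2.763, 1.492, 0.006]
contact_force: [1.2, -2.4, 8.9]
grip_width: 0.0102
```

```bash
python3 -c "
from h import *
mz(5)"
```

```text
F,M mean [ 0.637 -2.368  9.562 -0.655 -0.163  0.129 -0.266] std [0.481 0.52  0.931 0.043 0.034 0.031 0.047]
t 27.5 psi -33.19 tcp [0.5617 0.0524 0.1389] j [-0.02  0.43 -0.23  1.91  0.13  0.82 -0.9 ]
```

Emit:
{"op": "send_rows", "data": {
  "deltas": [
    [0, 0, 0, 0, 0, 0, 0.008],
    [0, 0, 0, 0, 0, 0, 0.017],
    [0, 0, 0, 0, 0, 0, 0.017]
  ]
}}

```text
clock: 27.75
tcp_pos: [0.5617, 0.0524, 0.1389]
orientation: [2.801, 1.417, 0.006]
contact_force: [1.2, -1.2, 10.3]
grip_width: 0.0097
```

```bash
python3 -c "
from h import *
mz(6)"
```

```text
F,M mean [ 1.077 -2.549  9.813 -0.627 -0.154  0.121 -0.258] std [0.508 0.687 0.366 0.025 0.033 0.057 0.045]
t 28.05 psi -36.25 tcp [0.5616 0.0523 0.1389] j [-0.03  0.43 -0.21  1.91  0.12  0.81 -0.95]
```

Emit:
{"op": "send_rows", "data": {
  "deltas": [
    [0, 0, 0, 0, 0, 0, 0.008],
    [0, 0, 0, 0, 0, 0, 0.017],
    [0, 0, 0, 0, 0, 0, 0.017]
  ]
}}

```text
clock: 28.3
tcp_pos: [0.5616, 0.0523, 0.1389]
orientation: [2.838, 1.342, 0.006]
contact_force: [1.0, -1.9, 11.1]
grip_width: 0.0096
```

```bash
python3 -c "
from h import *
mz(6)"
```

```text
F,M mean [ 0.885 -1.857  9.832 -0.632 -0.141  0.264 -0.258] std [0.467 0.449 0.37  0.036 0.015 0.085 0.047]
t 28.6 psi -39.31 tcp [0.5616 0.0523 0.1389] j [-0.04  0.42 -0.2   1.91  0.12  0.81 -0.99]
```

Emit:
{"op": "send_rows", "data": {
  "deltas": [
    [0, 0, 0, 0, 0, 0, 0.008],
    [0, 0, 0, 0, 0, 0, 0.017],
    [0, 0, 0, 0, 0, 0, 0.017]
  ]
}}

```text
clock: 28.85
tcp_pos: [0.5617, 0.0523, 0.1389]
orientation: [2.873, 1.266, 0.006]
contact_force: [1.2, -1.3, 10.4]
grip_width: 0.0096
```

```bash
python3 -c "
from h import *
mz(6)"
```

```text
F,M mean [ 0.828 -2.277 10.13  -0.609 -0.161  0.298 -0.259] std [0.376 0.302 0.359 0.038 0.025 0.047 0.048]
t 29.15 psi -42.36 tcp [0.5616 0.0523 0.1389] j [-0.05  0.42 -0.19  1.91  0.11  0.81 -1.04]
```

Emit:
{"op": "send_rows", "data": {
  "deltas": [
    [0, 0, 0, 0, 0, 0, 0.008],
    [0, 0, 0, 0, 0, 0, 0.017],
    [0, 0, 0, 0, 0, 0, 0.017]
  ]
}}

```text
clock: 29.4
tcp_pos: [0.5616, 0.0523, 0.1389]
orientation: [2.906, 1.189, 0.006]
contact_force: [1.5, -2.5, 10.6]
grip_width: 0.0102
```

```bash
python3 -c "
from h import *
mz(6)"
```

```text
F,M mean [ 1.26  -2.032 10.065 -0.637 -0.126  0.316 -0.293] std [0.306 0.403 0.337 0.014 0.011 0.039 0.049]
t 29.7 psi -45.42 tcp [0.5617 0.0523 0.1389] j [-0.06  0.42 -0.18  1.91  0.1   0.81 -1.09]
```

Emit:
{"op": "send_rows", "data": {
  "deltas": [
    [0, 0, 0, 0, 0, 0, 0.008],
    [0, 0, 0, 0, 0, 0, 0.017],
    [0, 0, 0, 0, 0, 0, 0.017]
  ]
}}

```text
clock: 29.95
tcp_pos: [0.5617, 0.0522, 0.1389]
orientation: [2.937, 1.111, 0.006]
contact_force: [1.7, -1.9, 10.6]
grip_width: 0.0098
```

```bash
python3 -c "
from h import *
mz(6)"
```

```text
F,M mean [ 0.797 -2.389  9.659 -0.682 -0.177  0.262 -0.313] std [0.458 0.51  0.34  0.045 0.02  0.088 0.046]
t 30.25 psi -48.48 tcp [0.5617 0.0522 0.1389] j [-0.07  0.42 -0.17  1.91  0.09  0.81 -1.13]
```

Emit:
{"op": "send_rows", "data": {
  "deltas": [
    [0, 0, 0, 0, 0, 0, 0.008],
    [0, 0, 0, 0, 0, 0, 0.017],
    [0, 0, 0, 0, 0, 0, 0.017]
  ]
}}

```text
clock: 30.5
tcp_pos: [0.5617, 0.0522, 0.1389]
orientation: [2.966, 1.032, 0.006]
contact_force: [0.9, -2.3, 9.3]
grip_width: 0.0098
```

```bash
python3 -c "
from h import *
mz(6)"
```

```text
F,M mean [ 0.8   -2.544 10.168 -0.666 -0.16   0.33  -0.317] std [0.445 0.322 0.318 0.049 0.036 0.054 0.047]
t 30.8 psi -51.54 tcp [0.5617 0.0523 0.1389] j [-0.08  0.42 -0.15  1.91  0.09  0.81 -1.18]
```

Emit:
{"op": "send_rows", "data": {
  "deltas": [
    [0, 0, 0, 0, 0, 0, 0.008],
    [0, 0, 0, 0, 0, 0, 0.017],
    [0, 0, 0, 0, 0, 0, 0.017]
  ]
}}

```text
clock: 31.05
tcp_pos: [0.5617, 0.0522, 0.1389]
orientation: [2.992, 0.953, 0.006]
contact_force: [0.2, -2.9, 9.8]
grip_width: 0.0099
```

```bash
python3 -c "
from h import *
mz(6)"
```

```text
F,M mean [ 1.183 -2.709  9.861 -0.705 -0.168  0.24  -0.315] std [0.563 0.666 0.524 0.027 0.015 0.05  0.045]
t 31.35 psi -54.6 tcp [0.5616 0.0522 0.1389] j [-0.09  0.42 -0.14  1.91  0.08  0.81 -1.23]
```

Emit:
{"op": "send_rows", "data": {
  "deltas": [
    [0, 0, 0, 0, 0, 0, 0.008],
    [0, 0, 0, 0, 0, 0, 0.017],
    [0, 0, 0, 0, 0, 0, 0.017]
  ]
}}

```text
clock: 31.6
tcp_pos: [0.5617, 0.0522, 0.1389]
orientation: [3.017, 0.872, 0.006]
contact_force: [1.1, -2.8, 9.8]
grip_width: 0.0098
```

```bash
python3 -c "
from h import *
mz(6)"
```

```text
F,M mean [ 0.97  -2.151 10.273 -0.678 -0.163  0.346 -0.316] std [0.335 0.627 0.571 0.029 0.04  0.042 0.048]
t 31.9 psi -57.66 tcp [0.5617 0.0522 0.1389] j [-0.1   0.42 -0.13  1.91  0.07  0.81 -1.28]
```

Emit:
{"op": "send_rows", "data": {
  "deltas": [
    [0, 0, 0, 0, 0, 0, 0.008],
    [0, 0, 0, 0, 0, 0, 0.017],
    [0, 0, 0, 0, 0, 0, 0.017]
  ]
}}

```text
clock: 32.15
tcp_pos: [0.5617, 0.0522, 0.1389]
orientation: [3.039, 0.792, 0.006]
contact_force: [0.6, -3.0, 11.3]
grip_width: 0.01
```

```bash
python3 -c "
from h import *
mz(6)"
```

```text
F,M mean [ 0.986 -2.563  9.82  -0.712 -0.157  0.249 -0.317] std [0.389 0.647 0.637 0.03  0.029 0.084 0.044]
t 32.45 psi -60.72 tcp [0.5617 0.0522 0.1389] j [-0.11  0.42 -0.12  1.91  0.07  0.81 -1.32]
```

Emit:
{"op": "send_rows", "data": {
  "deltas": [
    [0, 0, 0, 0, 0, 0, 0.008],
    [0, 0, 0, 0, 0, 0, 0.017],
    [0, 0, 0, 0, 0, 0, 0.017]
  ]
}}

```text
clock: 32.7
tcp_pos: [0.5617, 0.0522, 0.1389]
orientation: [3.059, 0.71, 0.006]
contact_force: [1.7, -2.9, 9.1]
grip_width: 0.0101
```

```bash
python3 -c "
from h import *
mz(6)"
```

```text
F,M mean [ 1.236 -2.452 10.031 -0.707 -0.182  0.303 -0.321] std [0.489 0.734 0.533 0.019 0.015 0.08  0.048]
t 33.0 psi -63.78 tcp [0.5617 0.0521 0.1389] j [-0.12  0.42 -0.1   1.92  0.06  0.81 -1.37]
```

Emit:
{"op": "send_rows", "data": {
  "deltas": [
    [0, 0, 0, 0, 0, 0, 0.008],
    [0, 0, 0, 0, 0, 0, 0.017],
    [0, 0, 0, 0, 0, 0, 0.017]
  ]
}}

```text
clock: 33.25
tcp_pos: [0.5617, 0.0521, 0.1389]
orientation: [3.077, 0.628, 0.006]
contact_force: [1.2, -2.8, 9.2]
grip_width: 0.0102
```

```bash
python3 -c "
from h import *
mz(6)"
```

```text
F,M mean [ 0.979 -2.783  9.808 -0.734 -0.18   0.284 -0.321] std [0.765 0.465 0.417 0.035 0.031 0.013 0.047]
t 33.55 psi -66.84 tcp [0.5617 0.0522 0.1389] j [-0.13  0.42 -0.09  1.92  0.05  0.81 -1.42]
```

Emit:
{"op": "send_rows", "data": {
  "deltas": [
    [0, 0, 0, 0, 0, 0, 0.008],
    [0, 0, 0, 0, 0, 0, 0.017],
    [0, 0, 0, 0, 0, 0, 0.017]
  ]
}}

```text
clock: 33.8
tcp_pos: [0.5617, 0.0522, 0.1389]
orientation: [3.093, 0.546, 0.006]
contact_force: [1.0, -3.3, 10.0]
grip_width: 0.0098
```

```bash
python3 -c "
from h import *
mz(6)"
```

```text
F,M mean [ 1.143 -2.817  9.73  -0.736 -0.17   0.395 -0.434] std [0.242 0.468 0.353 0.029 0.037 0.036 0.047]
t 34.1 psi -69.88 tcp [0.5617 0.0521 0.1389] j [-0.14  0.42 -0.08  1.92  0.05  0.8  -1.47]
```

Emit:
{"op": "send_rows", "data": {
  "deltas": [
    [0, 0, 0, 0, 0, 0, 0.004],
    [0, 0, 0, 0, 0, 0, 0.008],
    [0, 0, 0, 0, 0, 0, 0.008]
  ]
}}

```text
clock: 34.35
tcp_pos: [0.5617, 0.0521, 0.1389]
orientation: [3.099, 0.509, 0.007]
contact_force: [1.8, -2.9, 10.1]
grip_width: 0.0102
```

```bash
python3 -c "
from h import *
mz(6)"
```

```text
F,M mean [ 0.586 -2.682  9.857 -0.728 -0.194  0.449 -0.465] std [0.493 0.446 0.387 0.038 0.026 0.028 0.021]
t 34.65 psi -71.31 tcp [0.5617 0.0522 0.1389] j [-0.15  0.42 -0.07  1.92  0.04  0.8  -1.49]
```

Emit:
{"op": "send_rows", "data": {
  "deltas": [
    [0, 0, 0, 0, 0, 0, 0.004],
    [0, 0, 0, 0, 0, 0, 0.008],
    [0, 0, 0, 0, 0, 0, 0.008]
  ]
}}

```text
clock: 34.9
tcp_pos: [0.5617, 0.0521, 0.1389]
orientation: [3.105, 0.47, 0.007]
contact_force: [0.7, -2.8, 10.1]
grip_width: 0.01
```

```bash
python3 -c "
from h import *
mz(6)"
```

```text
F,M mean [ 0.969 -2.658 10.192 -0.761 -0.183  0.511 -0.522] std [0.429 0.423 0.28  0.028 0.03  0.034 0.021]
t 35.2 psi -72.74 tcp [0.5617 0.0521 0.1389] j [-0.15  0.42 -0.07  1.92  0.04  0.8  -1.51]
```

Emit:
{"op": "send_rows", "data": {
  "deltas": [
    [0, 0, 0, 0, 0, 0, -0.015],
    [0, 0, 0, 0, 0, 0, -0.03],
    [0, 0, 0, 0, 0, 0, -0.045],
    [0, 0, 0, 0, 0, 0, -0.045]
  ]
}}

```text
clock: 35.53
tcp_pos: [0.5616, 0.0522, 0.1389]
orientation: [3.064, 0.691, 0.006]
contact_force: [0.1, -3.5, 8.5]
grip_width: 0.0098
```

```bash
python3 -c "
from h import *
mz(6)"
```

```text
F,M mean [ 0.643 -1.637  9.942 -0.606 -0.105  0.122 -0.043] std [0.419 0.909 0.442 0.056 0.018 0.118 0.076]
t 35.8333 psi -64.72 tcp [0.5616 0.0522 0.1389] j [-0.12  0.42 -0.1   1.92  0.06  0.81 -1.39]
```

Emit:
{"op": "send_rows", "data": {
  "deltas": [
    [0, 0, 0, -0.004, 0, 0, 0],
    [0, 0, 0, -0.004, 0, 0, 0],
    [0.15, 0, 0, -0.004, 0, 0, 0],
    [0.3, 0, 0, -0.004, 0, 0, 0],
    [0.5, 0, 0, -0.004, 0, 0, 0],
    [0.6, 0, 0, -0.004, 0, 0, 0],
    [0.6, 0, 0, -0.004, 0, 0, 0],
    [0.6, 0, 0, -0.05, 0, 0, 0],
    [0.6, 0, 0, -0.15, 0, 0, 0],
    [0.6, 0, 0, -0.25, 0, 0, 0],
    [0.6, 0, 0, -0.4, 0, 0, 0],
    [0.6, 0, 0, -0.6, 0, 0, 0],
    [0.6, 0, 0, -0.6, 0, 0, 0]
  ]
}}

```text
clock: 36.92
tcp_pos: [0.5627, 0.0533, 0.2333]
orientation: [3.065, 0.688, 0.014]
contact_force: [1.5, 0.0, -0.6]
grip_width: 0.0511
```

```bash
python3 -c "
from h import *
mz(3);snap('wrist','w7');snap('side','s7');snap('top','t7')
a=cv2.imread('pics/w7.png');b=cv2.imread('pics/s7.png');u,v=proj('s7',[[.5596,.052,.1]])[0].astype(int)
t=np.abs(cv2.imread('pics/t7.png').astype(int)-cv2.imread('pics/top0.png')).max(2)
for n,(x0,x1,y0,y1) in dict(case=(225,330,120,145),brush=(375,455,140,205),owl=(115,205,140,210),col=(125,170,250,295)).items(): print(n,(t[y0:y1,x0:x1]>40).mean().round(3))
cv2.imwrite('pics/c7.png',np.hstack([cv2.resize(a,(400,300)),cv2.resize(b[v-50:v+50,u-66:u+67],(400,300),interpolation=2)]))"
```

```text
F,M mean [-0.541  0.234 -0.34   0.005  0.002 -0.003  0.012] std [0.664 0.628 0.245 0.02  0.041 0.013 0.009]
t 37.0667 psi -64.68 tcp [0.5597 0.0526 0.2277] j [-0.12  0.31 -0.1   1.84  0.04  0.99 -1.37]
case 0.066
brush 0.0
owl 0.076
col 0.0
```

View pics/c7.png

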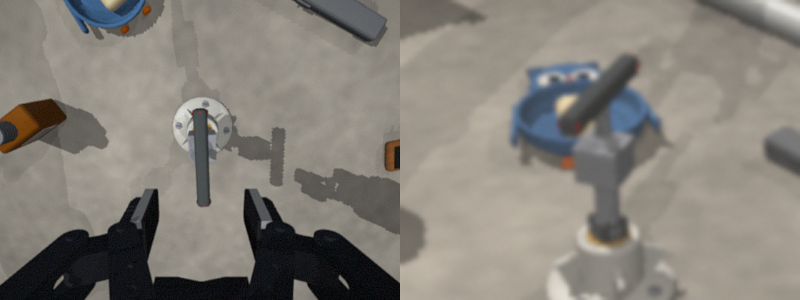

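The final picture shows the wrench upright on the tap, with the open hand clear above it. The left half shows the bar from (201,110) to (204,205), and the right half shows the collar at (603,158). I'm handing in.

```bash
python3 -c "
from h import *
print(r.hand_in())"
```

```text
the job is handed in; nothing more can be done
None
```

I fitted the wrench onto the tap and turned it half a turn clockwise, a quarter back, half clockwise and a quarter back. I then turned it clockwise in 3° steps until it bore on the bottom. Partway through the second half turn I had to let go and regrip. The job is handed in at about 37 s, but it reports no verdict.

- **Turning moment:** it read about 0.26 N m while cutting and 0.32 N m in the last threads. At the bottom it climbed to about 0.51 N m, where I stopped, well short of the 0.95 N m that breaks the insert loose. I then backed off 8°, which took the load off: the last reading was 0.04 N m from joint 7 and a noisy 0.12 ± 0.12 N m at the wrist.
- **Last look:** the wrench stood upright and seated on the tap, with the open hand clear above it and no contact force.
- **Toiletries:** in the top view the hairbrush and cologne had not changed at all. About 7% of the pixels changed around the toothbrush case and the owl dish. I took that for the arm and its shadow, because nothing touched them, but I did not check it further.
- **Readings that disagreed:** the wrist moment was noisy, so I judged mostly by the torque on joint 7. After the regrip the hand's height stayed nearly constant while the tap sank, so the wrench may have ridden up to about 1.5 mm above the shoulder until I released it. That is inside the 3.5 mm limit.

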